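# Stamp a notebook cover in the sprung stamping jig

### The arm

A 7-joint arm with a two-finger parallel gripper is mounted at the origin on a cart in front of the work surface, level with it; the furniture and walls round the work are solid. World frame = base frame: x ahead of the robot, y to its left, z up, the work surface at z = 0. Lengths are in m, angles in rad, forces in N, time in s.
With the tool pointing down it reaches from about 0.4 to 0.875 m from the base axis. Payload 19.3 kg.
Tool frame: the origin (TCP) lies at the very end of the fingers, on their centre line; the grasp point (between the pads) lies 19 mm behind it; z points along the fingers, y is the line along which they close (so a half turn about z gives the same grasp; the last joint's range is limited). The gripper opens to 85 mm and grips with 20 to 120 N. Pads are 22 mm wide; open, the fingers measure 114 mm over their backs; the gripper's body (76 mm by 85 mm) begins 54 mm behind the grasp point. The pads swing forward as they close: fully open they stand 13 mm farther back than shut.
Start: joints at [-1.237, 0.521, -0.036, 1.599, 0.021, 1.021, -0.113], TCP at [0.246, 0.575, 0.231] pointing down, gripper open.
Joint ranges: [-2.91, 2.91], [-0.3, 2.13], [-1.5, 1.42], [0.17, 2.43], [-1.26, 4.41], [0.16, 1.93], [-2.52, 2.52]. Speed limits (rad/s): [1.89, 1.89, 2.39, 2.39, 3.01, 3.01, 3.01].

### API

Orientations are given as [roll, pitch, yaw] about the fixed x, y, z axes, in that order (R = Rz(yaw) Ry(pitch) Rx(roll)).
In Python, from workcell import bot gives the robot as it stands.
- The arm moves only by the shell command python3 -m crank 'ROWS' [FORCE]. ROWS is a JSON object of lists of equal length, an entry for each row: "travel": the shift along the world's x, y, z in cm, a list of three; "turn": the turn, a rotation vector about the world's x, y, z in degrees, a list of three; "gripper": the closure, from 0 (fully open) to 1 (shut). A call has exactly 5 rows; each row is the pose to reach, as a shift and turn from the pose commanded when the call began; what a row does not reach only later rows make up. A row lasts 1/10 s, in which the tool goes at most 50 mm and 8.59 degrees, less where a joint would pass 70% of its speed; a pose out of reach is approached as far as the arm can. A call with a gripper value outside its range is refused whole. The fingers move at their own pace and stop on an object; FORCE is the grip in N (left out, the last holds). Time passes only in rows, so rows that repeat a pose let the fingers close, or fill a call up. It gives the time, the measured TCP pose, the force, the opening and the grip force at its end, in the units of the state.
- bot.observe(): the state, without advancing time (a new reading comes with each control period).
- bot.grab_frame(name): name is "scene" or "top" or "wrist"; returns a dict with "pixels" (420x560x3 uint8, red, green, blue), "fx", "fy", "cx", "cy" (pixels), "extrinsics" (4x4, takes a point from world to camera coordinates). Camera axes: x right, y down, z forward; pixel columns grow to the right and rows downward; lengths in m; the calibration is good to about 2 mm. The wrist camera is an equidistant fisheye: a pixel r from the principal point sees the ray r / f radians off the axis. A picture is of the moment at which its call begins. There is no depth.
- bot.job_done(): hands the job in; it is judged then, once.
The state is a dict: "clock": time; "qpos": joint angles; "qd": joint speeds; "joint_efforts": joint torques, N m; "position": TCP position; "tool_rot": TCP orientation; "force": force on the tool from outside, world axes, zero at the start; "moment": the same for the moment, N m; "grip_width": finger opening in m; "finger_force": force on a finger pad.
Only numpy, scipy, OpenCV 4.12 (cv2) and the standard library are available. Lean on these libraries where they do the work, as an engineer would, in place of code of your own. Each camera call takes 0.05 s, during which the arm holds its last target. There are 200 camera calls.

### The job

Mark the notebook in the stamping jig: first slide the jig's jaw up against the notebook until it is pressed firmly and squarely between the two jaws. Then set the round stamp in the sprung ring above it and press it down until its face bears firmly on the cover; finish while still holding it pressed down like that, not letting go. Leave the block stamp and the glue stick alone.

Things in the scene. Friction and masses are not known exactly. Their poses are not given: they have to be found in the camera images.
- jig: Stamping jig fixed to the desk: grey plate 232 x 196 mm, top 12 mm over the desk. Origin at desk level under the ring's axis; +x points away from the robot (turned up to 0.2 rad) to the fixed jaw, a bar with inner face at x = +40 mm, top 26 mm over the desk. Guide posts with coil springs at y = +-80 mm (nuts reach 72 mm over the desk) carry the ring's crossbar, which spans the notebook
- jaw (a joint): moving jaw, a 92 mm wide aluminium bar, top 26 mm over the desk, on the robot's side of the notebook; slides along the jig's +x with 2.5 N drag, stays where left. 0 = fully open (face 120 mm from the fixed jaw), grows as it closes (m); about 0.040 when shut on the 80 mm wide notebook (own limit 0.055)
- jaw_grip (a point): middle of the jaw's black upright grip, 50 mm over the desk: a tab 11 mm thick (jig's x), 34 mm wide, 19 to 61 mm over the desk, 65 mm behind the jaw's face, with only the slide and a plinth (up to 25 mm high) round its foot. Moves with the jaw; axes as the jig's. The push needed rises once the notebook meets the fixed jaw: 8 N or more on the grip shuts it firmly
- ring (a joint): travel of the sprung ring (m): 0 = up, grows as pressed down (limit 0.016); gives from about 5 N, 0.5 N more per mm; the stamp's weight alone does not move it. With the stamp seated its face meets the cover at 0.010: that takes 10 N, and what is pushed beyond it bears on the cover; 15 N in all is a good push
- ring_seat (a point): centre of the seat of the sprung aluminium ring, 60 mm over the desk when up: bore 38 mm diameter, 13 mm deep, open below; round it a flat seat within a rim of 51 mm inner and 60 mm outer diameter that stands 5 mm higher. Moves with the ring; z up
- stamp: round stamp standing on the desk, 90 mm tall, 80 to 170 g, origin at the centre of its face (underside), z up: grey die 34 mm diameter, 22 mm long, foot tapered over 4 mm; steel shoulder 46 mm diameter from 22 to 29 mm, which rests on the ring's seat; neck; black round handle, 28 mm thick from 47 to 82 mm. Seated in the raised ring, its face is 38 mm over the desk
- stamp_grip (a point): point on the stamp's axis in its handle, 68 mm above its face; grip here
- notebook_job: hardback notebook with brown card covers, 120 x 80 x 16 mm, lying loose in the jig between the jaws, cover 28 mm over the desk, its 120 mm length (its x axis) along the jig's y. Origin at the centre of its underside; shut against the fixed jaw it is centred under the ring in the jig's x
- block_stamp: bystander: stamp with a rectangular wooden block 24 x 58 x 20 mm and a turned round handle, 75 mm tall; origin under its centre
- glue_stick: bystander: upright glue stick, 26 mm diameter, 88 mm tall; origin under its centre

How it is judged:
On the way, in this order (a step that is already met when the one before it is completed fails the run):
1. the jaw is pushed shut on the notebook, which is pressed against the fixed jaw (value of joint jaw above 0.038 m and contact force between jaw and notebook_job above 3 N and angle between the y axis of notebook_job and the x axis of jig, either way round below 0.03 rad), for 0.02 s.
2. the round stamp is seated in the ring (horizontal distance between stamp and ring_seat below 0.004 m and z of stamp in the frame of ring_seat below -0.02 m and angle between stamp's own z axis and vertical below 0.08 rad), for 0.1 s.
At the end, for the whole second after the job is handed in: The fingers hold the round stamp down in the ring (4 mm, upright within 0.08 rad, shoulder on the seat within 3 mm): ring more than 8 mm down, over 2 N on the cover; jaw still shut (over 0.0375) on the notebook, which lies square (0.03 rad) within 3 mm of the fixed jaw (value of joint ring above 0.008 m and contact force between stamp and notebook_job above 2 N and contact force between the fingers and stamp above 2 N and horizontal distance between stamp and ring_seat below 0.004 m and z of stamp in the frame of ring_seat below -0.019 m and angle between stamp's own z axis and vertical below 0.08 rad and value of joint jaw above 0.0375 m and x of notebook_job in the frame of jig above -0.003 m and angle between the y axis of notebook_job and the x axis of jig, either way round below 0.03 rad and linear speed of notebook_job below 0.01 m/s); the arm keeps its last pose, push and grip.
It fails at once if the stamp bears on the cover before the jaw is shut (contact force between stamp and notebook_job above 1 N and value of joint jaw below 0.036 m).
It fails at once if the block stamp is moved more than 30 mm (distance of block_stamp from where it was at the start of the episode above 0.03 m).
It fails at once if the glue stick is moved more than 30 mm (distance of glue_stick from where it was at the start of the episode above 0.03 m).
It also fails if it takes over 64 s, if anything falls off the work surface, if the arm or the gripper's body presses on something with over 40 N, if the wrist force passes 120 N, or if a joint passes its speed limit or range.

## Working session

There is one attempt and no reset: what is moved stays moved. The work goes in short steps, Python scripts to look and compute and a shell command to move; the robot and the scene stay as the last step left them, time stands still between calls to the robot, and variables do not carry over. Pictures are saved under pics/ and viewed, at most 10 in all, crops included, and the job is handed in when it is done.

```bash
mkdir -p pics; cat > h.py <<'E'
import numpy as np, cv2, json
from workcell import bot
def grab(n,save=None):
    f=bot.grab_frame(n); im=cv2.cvtColor(np.array(f["pixels"],dtype=np.uint8),cv2.COLOR_RGB2BGR)
    if save: cv2.imwrite(f"pics/{save}.png",im)
    return f,im
def cast(f,u,v,z,fish=False):
    E=np.array(f["extrinsics"]);R,t=E[:3,:3],E[:3,3]
    d=np.array([(u-f["cx"])/f["fx"],(v-f["cy"])/f["fy"],1.])
    if fish:
        r=np.hypot(d[0],d[1]); d=np.array([d[0]/r*np.sin(r),d[1]/r*np.sin(r),np.cos(r)]) if r>1e-9 else np.array([0,0,1.])
    c=-R.T@t; w=R.T@d
    return c+w*(z-c[2])/w[2]
def proj(f,p):
    E=np.array(f["extrinsics"]);q=E[:3,:3]@np.array(p)+E[:3,3]
    return f["cx"]+f["fx"]*q[0]/q[2], f["cy"]+f["fy"]*q[1]/q[2]
E
python3 - <<'E'
from h import *
ims=[]
for n in("top","scene"):
    f,im=grab(n,n+"0"); E=np.array(f["extrinsics"]); print(n,f["fx"],f["cx"],f["cy"],(-E[:3,:3].T@E[:3,3]).round(3),E[:3,:3].round(2).tolist())
print(bot.observe())
E
```

```text
top 449.3098470539029 286.19651324684713 207.98194722321568 [ 0.425 -0.071  1.231] [[-0.01, -1.0, 0.01], [-1.0, 0.01, -0.08], [0.08, -0.01, -1.0]]
scene 406.9607320726889 282.375062700699 200.04143175838868 [ 0.149 -0.786  0.521] [[0.89, -0.46, 0.0], [-0.21, -0.41, -0.89], [0.41, 0.79, -0.46]]
{'clock': 0.1, 'qpos': array([-1.23722839,  0.52197878, -0.03631228,  1.59993229,  0.02117602,
        1.02109293, -0.11279659]), 'qd': array([-0.00043488, -0.00018926, -0.00036856, -0.00124221, -0.00039949,
       -0.00085984, -0.00030937]), 'joint_efforts': array([ 2.72127829e-03, -9.28485990e+01,  1.98320501e+00, -3.70540452e+01,
        1.79753546e-02,  5.19229521e-03,  5.02976775e-06]), 'position': array([0.24547062, 0.57445733, 0.23077496]), 'tool_rot': array([-3.14056694e+00,  5.82724272e-05,  2.73779116e+00]), 'force': array([ 0.38060025, -0.19053639, -0.01227137]), 'moment': array([0.03539752, 0.01538263, 0.03314863]), 'finger_force': 0.0, 'grip_width': 0.0853896392410951}
```

View pics/top0.png

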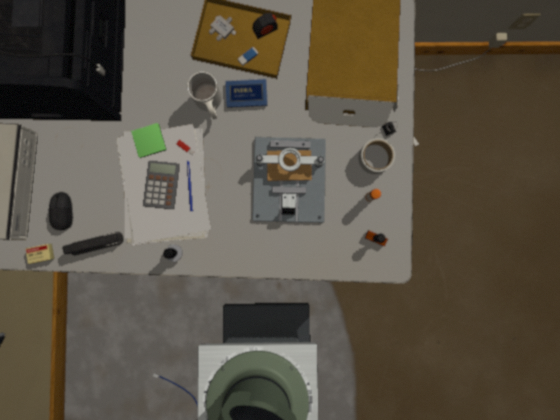

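View pics/scene0.png

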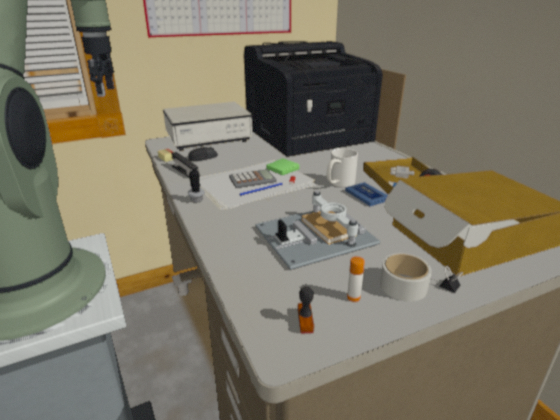

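The top view shows the jig at about (289,180), with its ring at (290,160) and grip at (289,205). The round stamp is at (172,255), the block stamp at (376,238) and the glue stick at (375,195). In the scene view the stamp is at (195,185) and the jig at (315,235). I'll zoom in next.

```bash
python3 - <<'E'
import cv2,numpy as np
t=cv2.imread("pics/top0.png");s=cv2.imread("pics/scene0.png")
a=cv2.resize(t[125:235,240:340],None,fx=4,fy=4,interpolation=cv2.INTER_CUBIC) #400x440
b=cv2.resize(t[235:275,150:195],(360,320),interpolation=cv2.INTER_CUBIC) 
c=cv2.resize(s[160:210,175:220],None,fx=5,fy=5,interpolation=cv2.INTER_CUBIC) 
o=np.zeros((600,800,3),np.uint8);o[:440,:400]=a;o[:320,420:780]=b;o[330:580,420:645]=c
cv2.imwrite("pics/c1.png",np.clip(o*1.4,0,255).astype(np.uint8))
E
```

```text
(no output)
```

View pics/c1.png

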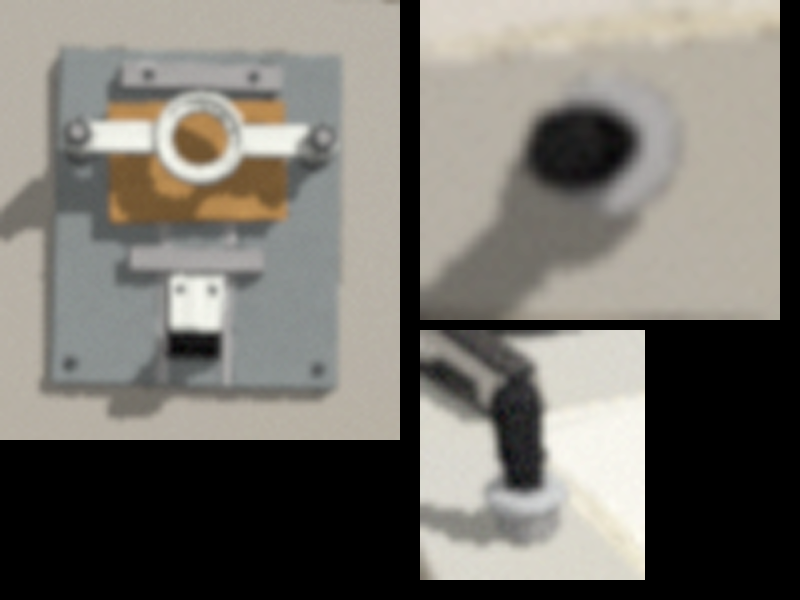

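```bash
python3 - <<'E'
from h import *
f,_=grab("top");s,_=grab("scene")
T=lambda u,v,z:cast(f,240+u/4-.4,125+v/4-.4,z)[:2]
n1,n2=T(77,131,.072),T(320,138,.072)
print("nuts",n1,n2,"mid",(n1+n2)/2,"dist",np.linalg.norm(n1-n2))
d=n1-n2;print("yaw",np.arctan2(-d[0],d[1]))
print("ring",T(200,138,.065),"grip",T(194,345,.061),"fixed jaw",T(201,77,.026))
e1,e2=T(131,258,.026),T(263,263,.026);d=e1-e2;print("jaw yaw",np.arctan2(-d[0],d[1]),"len",np.linalg.norm(d))
st=cast(f,169.9,253.1,.088)[:2];print("stamp top",st)
print("stamp scene shoulder",cast(s,195.8,192.6,.027)[:2])
print("block",cast(f,376,238,.06)[:2],"glue",cast(f,376,195,.088)[:2])
p=T(200,138,.065)
print("ring proj in scene",proj(s,[*p,.065]))
E
```

```text
nuts [ 0.64604607 -0.01129402] [ 0.64002846 -0.16972109] mid [ 0.64303727 -0.09050755] dist 0.15854131704539876
yaw -0.037965174338649404
ring [ 0.64202687 -0.09155284] grip [ 0.50623609 -0.08620789] fixed jaw [ 0.69121998 -0.09339598]
jaw yaw -0.04752458259234695 len 0.08908607569083535
stamp top [0.40032381 0.21385875]
stamp scene shoulder [0.39903245 0.21598452]
block [ 0.4331816  -0.31437993] glue [ 0.54282119 -0.31136593]
ring proj in scene (np.float64(332.7964783809948), np.float64(208.62794672637412))
```

The crop confirms the layout: ring at crop (200,138), grip at (194,345) and stamp handle top at (582,147). I'm moving over the jaw grip now.

```bash
python3 -m crank '{"travel":[[1.7,-4.4,0],[3.5,-8.8,0],[5.2,-13.2,0],[7,-17.6,0],[8.7,-22,0]],"turn":[[0,0,-5],[0,0,-10],[0,0,-15],[0,0,-19],[0,0,-23]],"gripper":[0,0,0,0,0]}' 30
python3 -m crank '{"travel":[[1.7,-4.4,0],[3.5,-8.8,0],[5.2,-13.2,0],[7,-17.6,0],[8.7,-22,0]],"turn":[[0,0,-5],[0,0,-10],[0,0,-15],[0,0,-19],[0,0,-23]],"gripper":[0.3,0.3,0.3,0.3,0.3]}'
python3 -m crank '{"travel":[[1.7,-4.4,0],[3.5,-8.8,0],[5.2,-13.2,-1],[7,-17.6,-3],[8.6,-22,-5]],"turn":[[0,0,-5],[0,0,-10],[0,0,-15],[0,0,-19],[0,0,-23.2]],"gripper":[0.4,0.4,0.4,0.4,0.4]}'
```

```text
clock: 0.7
position: [0.333, 0.3528, 0.2313]
tool_rot: [3.141, -0.0, 2.333]
force: [2.1, 0.8, -0.7]
grip_width: 0.0856
finger_force: 0.0
clock: 1.2
position: [0.42, 0.1329, 0.2315]
tool_rot: [3.141, -0.0, 1.932]
force: [1.2, 1.0, 0.8]
grip_width: 0.0598
finger_force: 0.0
clock: 1.7
position: [0.5056, -0.0848, 0.1819]
tool_rot: [3.14, -0.0, 1.528]
force: [1.8, 0.5, 0.7]
grip_width: 0.0514
finger_force: 0.0
```

```bash
python3 -m crank '{"travel":[[0,0,-1],[0,0,-2],[0,0,-3],[0,0,-4],[0,0,-4]],"turn":[[0,0,0],[0,0,0],[0,0,0],[0,0,0],[0,0,0]],"gripper":[0.4,0.4,0.4,0.4,0.4]}'
python3 - <<'E'
from h import *
f,im=grab("wrist","w1")
E=np.array(f["extrinsics"]);print(f["fx"],f["cx"],f["cy"],(-E[:3,:3].T@E[:3,3]).round(3),E[:3,:3].round(2).tolist(),bot.observe()["position"])
E
```

```text
clock: 2.2
position: [0.5043, -0.0821, 0.1413]
tool_rot: [-3.14, -0.0, 1.532]
force: [-0.8, 0.2, -0.1]
grip_width: 0.051
finger_force: 0.0
325.19226210127806 277.22846752241986 210.26841786015825 [ 0.507 -0.006  0.284] [[1.0, -0.04, -0.0], [-0.04, -0.95, 0.3], [-0.01, -0.3, -0.95]] [ 0.50458865 -0.08238703  0.14200132]
```

View pics/w1.png

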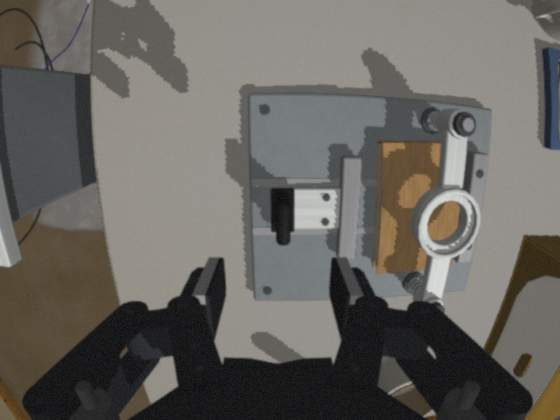

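The wrist view shows the black grip tab with its top at (283,195–245), the ring at (447,221) and the notebook slightly loose. The fingers are at (215,290) and (345,290).

```bash
python3 - <<'E'
from h import *
f,im=grab("wrist")
W=lambda u,v,z:cast(f,u,v,z,True)[:2].round(4)
print("ring",W(447,221,.065)); print("tab top ends",W(284,197,.061),W(283.5,244,.061),"sides",W(276.5,235,.061),W(290.5,235,.061))
print("nuts",W(465,124,.072),"tab foot",W(272,188,.025),W(272,232,.025),W(293,188,.025))
print("jaw inner", W(361,158,.026),W(355,258,.026))
print("nb left",W(381,143,.028),W(377,272,.028))
E
```

```text
ring [ 0.6371 -0.0883]
tab top ends [ 0.5092 -0.0659] [ 0.5076 -0.1021] sides [ 0.5027 -0.0947] [ 0.513  -0.0951]
nuts [ 0.6423 -0.0121] tab foot [ 0.5    -0.0676] [ 0.4983 -0.106 ] [ 0.5171 -0.0682]
jaw inner [ 0.5735 -0.0445] [ 0.5714 -0.1339]
nb left [ 0.59   -0.0319] [ 0.5929 -0.1488]
```

```bash
python3 -m crank '{"travel":[[0.2,-0.2,-3],[0.2,-0.2,-6],[0.2,-0.2,-8.5],[0.2,-0.2,-10.3],[0.2,-0.2,-10.3]],"turn":[[0,0,0],[0,0,0],[0,0,0],[0,0,0],[0,0,0]],"gripper":[0.4,0.4,0.4,0.4,0.4]}'
python3 -m crank '{"travel":[[0,0,0],[0,0,0],[0,0,0],[0,0,0],[0,0,0]],"turn":[[0,0,0],[0,0,0],[0,0,0],[0,0,0],[0,0,0]],"gripper":[0.7,1,1,1,1]}' 30
python3 -m crank '{"travel":[[0,0,0],[0,0,0],[0,0,0],[0,0,0],[0,0,0]],"turn":[[0,0,0],[0,0,0],[0,0,0],[0,0,0],[0,0,0]],"gripper":[1,1,1,1,1]}' 30
```

```text
clock: 2.8
position: [0.506, -0.0848, 0.038]
tool_rot: [-3.139, -0.0, 1.53]
force: [0.1, -0.8, 1.3]
grip_width: 0.0512
finger_force: 0.0
clock: 3.3
position: [0.5076, -0.0851, 0.0404]
tool_rot: [3.14, -0.0, 1.53]
force: [-1.5, 1.2, 10.9]
grip_width: 0.0101
finger_force: 34.1
clock: 3.8
position: [0.5075, -0.0851, 0.0404]
tool_rot: [3.14, -0.0, 1.53]
force: [-1.8, 1.0, 10.7]
grip_width: 0.0103
finger_force: 34.1
```

```bash
python3 -m crank '{"travel":[[0,0,0.3],[0.5,0,0.3],[1,0,0.3],[1.5,-0.1,0.3],[2,-0.1,0.3]],"turn":[[0,0,0],[0,0,0],[0,0,0],[0,0,0],[0,0,0]],"gripper":[1,1,1,1,1]}'
python3 -m crank '{"travel":[[0.2,0,0],[0.4,0,0],[0.6,0,0],[0.7,0,0],[0.7,0,0]],"turn":[[0,0,0],[0,0,0],[0,0,0],[0,0,0],[0,0,0]],"gripper":[1,1,1,1,1]}'
```

```text
clock: 4.3
position: [0.5267, -0.0857, 0.042]
tool_rot: [-3.14, -0.001, 1.53]
force: [-3.5, 2.3, -19.7]
grip_width: 0.0102
finger_force: 32.1
clock: 4.8
position: [0.5337, -0.0859, 0.0421]
tool_rot: [-3.141, -0.0, 1.53]
force: [-1.1, 3.3, -28.1]
grip_width: 0.01
finger_force: 31.1
```

```bash
python3 -m crank '{"travel":[[0.1,0,-0.2],[0.2,0,-0.2],[0.3,0,-0.2],[0.3,0,-0.2],[0.3,0,-0.2]],"turn":[[0,0,0],[0,0,0],[0,0,0],[0,0,0],[0,0,0]],"gripper":[1,1,1,1,1]}'
```

```text
clock: 5.3
position: [0.5368, -0.086, 0.0416]
tool_rot: [3.141, -0.001, 1.53]
force: [-12.2, 5.6, 12.8]
grip_width: 0.0102
finger_force: 36.6
```

```bash
python3 - <<'E'
from h import *
f,im=grab("top","t2")
c=cv2.resize(im[125:235,240:340],None,fx=5,fy=5,interpolation=cv2.INTER_CUBIC)
cv2.imwrite("pics/t2c.png",np.clip(c*1.4,0,255).astype(np.uint8))
E
```

```text
(no output)
```

View pics/t2c.png

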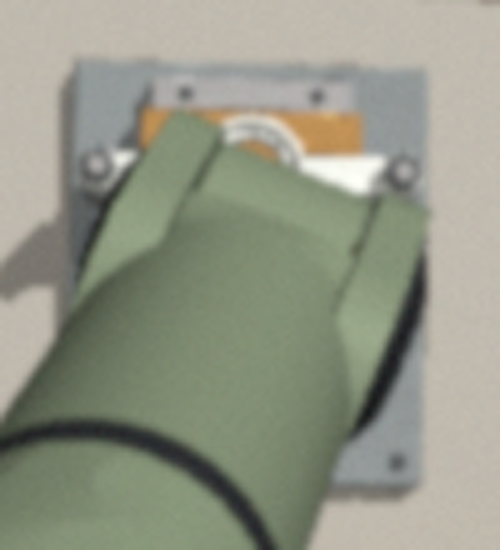

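The notebook's far edge now meets the fixed jaw, at crop (250,108), and the push has risen to 12 N. I'll push a little more, then check.

```bash
python3 -m crank '{"travel":[[0.05,0,0.1],[0.1,0,0.1],[0.15,0,0.1],[0.15,0,0.1],[0.15,0,0.1]],"turn":[[0,0,0],[0,0,0],[0,0,0],[0,0,0],[0,0,0]],"gripper":[1,1,1,1,1]}'
```

```text
clock: 5.85
position: [0.5368, -0.086, 0.0417]
tool_rot: [-3.139, -0.001, 1.53]
force: [-16.1, 5.3, 1.6]
grip_width: 0.0102
finger_force: 35.1
```

```bash
python3 -m crank '{"travel":[[0,0,0],[-0.05,0,0],[-0.1,0,0],[-0.2,0,0],[-0.2,0,0]],"turn":[[0,0,0],[0,0,0],[0,0,0],[0,0,0],[0,0,0]],"gripper":[0.6,0.5,0.4,0.4,0.4]}'
python3 -m crank '{"travel":[[0,0,2],[0,0,5],[0,0,9],[-1,2,12],[-2,6,14]],"turn":[[0,0,0],[0,0,0],[0,0,0],[0,0,0],[0,0,0]],"gripper":[0.4,0.4,0.4,0.4,0.4]}'
python3 -m crank '{"travel":[[-2,4,0],[-4,8,0],[-6,12,0],[-7,16,0],[-7,16,0]],"turn":[[0,0,0],[0,0,0],[0,0,0],[0,0,0],[0,0,0]],"gripper":[0.4,0.4,0.4,0.4,0.4]}'
python3 - <<'E'
from h import *
f,im=grab("top","t3")
g,w=grab("wrist","w3")
c=cv2.resize(im[125:235,240:340],(400,440),interpolation=cv2.INTER_CUBIC)
o=np.zeros((440,800,3),np.uint8);o[:,:400]=np.clip(c*1.4,0,255);o[:300,400:]=cv2.resize(w,(400,300))
cv2.imwrite("pics/c3.png",o)
E
```

```text
clock: 6.35
position: [0.5365, -0.0863, 0.0415]
tool_rot: [3.141, 0.0, 1.53]
force: [-0.5, -0.1, 0.7]
grip_width: 0.0513
finger_force: 0.0
clock: 6.85
position: [0.5167, -0.0281, 0.1835]
tool_rot: [3.139, 0.001, 1.525]
force: [1.0, 1.1, 0.1]
grip_width: 0.0513
finger_force: 0.0
clock: 7.35
position: [0.4449, 0.139, 0.1813]
tool_rot: [-3.141, -0.002, 1.537]
force: [0.9, -1.8, 0.1]
grip_width: 0.0511
finger_force: 0.0
```

View pics/c3.png

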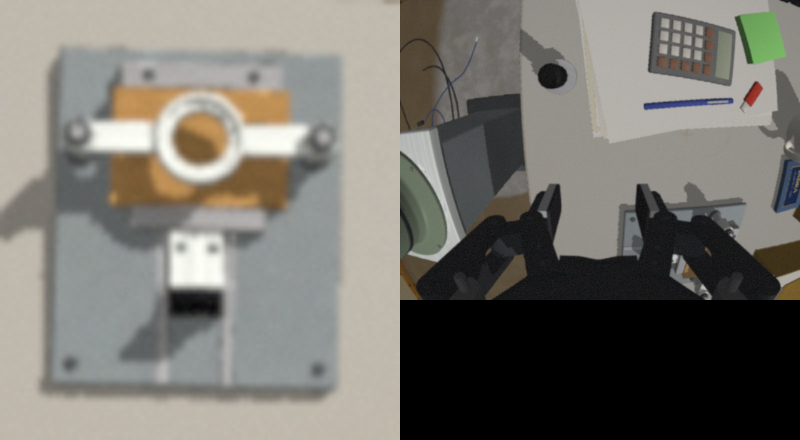

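The jaw is shut with the notebook square between both jaws. The stamp's handle top shows at wrist pixel (213,105). Next I'll measure it precisely.

```bash
python3 - <<'E'
from h import *
f,im=grab("wrist")
g=im.max(2); m=np.zeros_like(g); m[85:130,188:240]=(g[85:130,188:240]<45)
n,l,s,c=cv2.connectedComponentsWithStats(m); i=1+s[1:,4].argmax(); print(s[i],c[i])
roi=cv2.cvtColor(im[80:140,180:260],cv2.COLOR_BGR2GRAY)
x,y,w,h,_=s[i]
for z in(.08,.09): print(z,cast(f,*c[i],z,True)[:2].round(4))
cv2.imwrite("pics/w4.png",cv2.resize(np.clip(im[75:145,170:260]*1.5,0,255).astype(np.uint8),None,fx=6,fy=6,interpolation=cv2.INTER_CUBIC))
print(bot.observe()["position"])
E
```

```text
[ 193   87   40   34 1072] [211.87966418 104.06623134]
0.08 [0.3999 0.2198]
0.09 [0.4019 0.2194]
[0.44645605 0.13362887 0.18138189]
```

```bash
python3 -m crank '{"travel":[[-1.5,2.5,-0.5],[-3,5,-1],[-4.3,7.2,-1.5],[-4.3,7.2,-1.5],[-4.3,7.2,-1.5]],"turn":[[0,0,0],[0,0,0],[0,0,0],[0,0,0],[0,0,0]],"gripper":[0.2,0.2,0.2,0.2,0.2]}'
python3 - <<'E'
from h import *
f,im=grab("wrist","w5")
print(bot.observe()["position"],bot.observe()["tool_rot"])
E
```

```text
clock: 8.0
position: [0.4038, 0.205, 0.1663]
tool_rot: [3.141, 0.0, 1.529]
force: [0.2, -1.3, 0.3]
grip_width: 0.0685
finger_force: 0.0
[0.40405434 0.2046467  0.16642166] [3.14117788e+00 2.42725132e-04 1.52823317e+00]
```

View pics/w5.png

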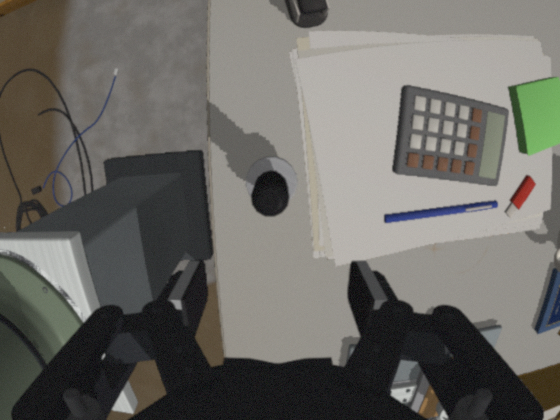

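The stamp's handle top is at (271,194), almost midway between the fingers in x.

```bash
python3 - <<'E'
from h import *
f,im=grab("wrist")
g=im.max(2); m=(g<45).astype(np.uint8); m[:160]=0;m[225:]=0;m[:,:245]=0;m[:,300:]=0
n,l,s,c=cv2.connectedComponentsWithStats(m); i=1+s[1:,4].argmax(); print(s[i],c[i])
print(cast(f,*c[i],.08,True),cast(f,271,194,.089,True),cast(f,271,160.5,.027,True))
t,ti=grab("top")
print(bot.observe()["position"])
E
```

```text
[ 252  171   35   44 1216] [269.33223684 192.80345395]
[0.3983178  0.22319894 0.08      ] [0.39976199 0.22456091 0.089     ] [0.39924987 0.23886348 0.027     ]
[0.40406774 0.20467329 0.16644389]
```

```bash
python3 -m crank '{"travel":[[-0.4,1.4,-2],[-0.4,1.4,-5],[-0.4,1.4,-8],[-0.4,1.4,-11],[-0.4,1.4,-11.7]],"turn":[[0,0,0],[0,0,0],[0,0,0],[0,0,0],[0,0,0]],"gripper":[0.2,0.2,0.2,0.2,0.2]}'
python3 -m crank '{"travel":[[0,0,0],[0,0,0],[0,0,0],[0,0,0],[0,0,0]],"turn":[[0,0,0],[0,0,0],[0,0,0],[0,0,0],[0,0,0]],"gripper":[0.4,0.5,0.6,0.7,1]}' 30
python3 -m crank '{"travel":[[0,0,0],[0,0,0],[0,0,0],[0,0,0],[0,0,0]],"turn":[[0,0,0],[0,0,0],[0,0,0],[0,0,0],[0,0,0]],"gripper":[1,1,1,1,1]}' 50
python3 - <<'E'
from h import *
grab("wrist","w6");grab("scene","s6")
E
```

```text
clock: 8.65
position: [0.3988, 0.2183, 0.0472]
tool_rot: [-3.139, 0.002, 1.528]
force: [-0.4, -0.3, 0.6]
grip_width: 0.0683
finger_force: 0.0
clock: 9.15
position: [0.3998, 0.2203, 0.0504]
tool_rot: [3.14, -0.001, 1.53]
force: [-1.8, -0.2, 12.9]
grip_width: 0.0272
finger_force: 28.7
clock: 9.65
position: [0.3998, 0.2204, 0.0504]
tool_rot: [3.14, -0.001, 1.53]
force: [-2.3, -0.5, 14.5]
grip_width: 0.0269
finger_force: 48.1
```

```bash
python3 -m crank '{"travel":[[0,0,1],[0,0,4],[0,0,8],[0,0,11],[0,0,11]],"turn":[[0,0,0],[0,0,0],[0,0,0],[0,0,0],[0,0,0]],"gripper":[1,1,1,1,1]}' 50
python3 -m crank '{"travel":[[3,-4,0],[6,-8,0],[9,-12,0],[12,-16,0],[14,-19,0]],"turn":[[0,0,0],[0,0,0],[0,0,0],[0,0,0],[0,0,0]],"gripper":[1,1,1,1,1]}'
python3 -m crank '{"travel":[[2,-3,0],[4,-6,0],[6,-8,0],[7,-9.5,0],[7,-9.5,0]],"turn":[[0,0,0],[0,0,0],[0,0,0],[0,0,0],[0,0,0]],"gripper":[1,1,1,1,1]}'
python3 - <<'E'
from h import *
print(bot.observe()["position"])
f,w=grab("wrist","w7");g,s=grab("scene","s7")
o=np.zeros((600,800,3),np.uint8)
o[:600,:400]=cv2.resize(w[100:400,180:380],(400,600),interpolation=cv2.INTER_CUBIC)
o[:600,400:]=np.clip(cv2.resize(s[120:270,270:370],(400,600),interpolation=cv2.INTER_CUBIC)*1.3,0,255)
cv2.imwrite("pics/c7.png",o)
E
```

```text
clock: 10.25
position: [0.4007, 0.2208, 0.1633]
tool_rot: [3.137, -0.004, 1.53]
force: [-0.2, -0.6, -2.6]
grip_width: 0.0268
finger_force: 49.4
clock: 10.75
position: [0.5406, 0.0269, 0.1595]
tool_rot: [3.141, 0.0, 1.528]
force: [0.2, 0.3, -1.4]
grip_width: 0.0269
finger_force: 49.5
clock: 11.25
position: [0.6097, -0.0677, 0.1592]
tool_rot: [3.142, 0.001, 1.527]
force: [-0.2, -0.5, -1.4]
grip_width: 0.0265
finger_force: 49.5
[ 0.60971775 -0.06767355  0.15918408]
```

View pics/c7.png

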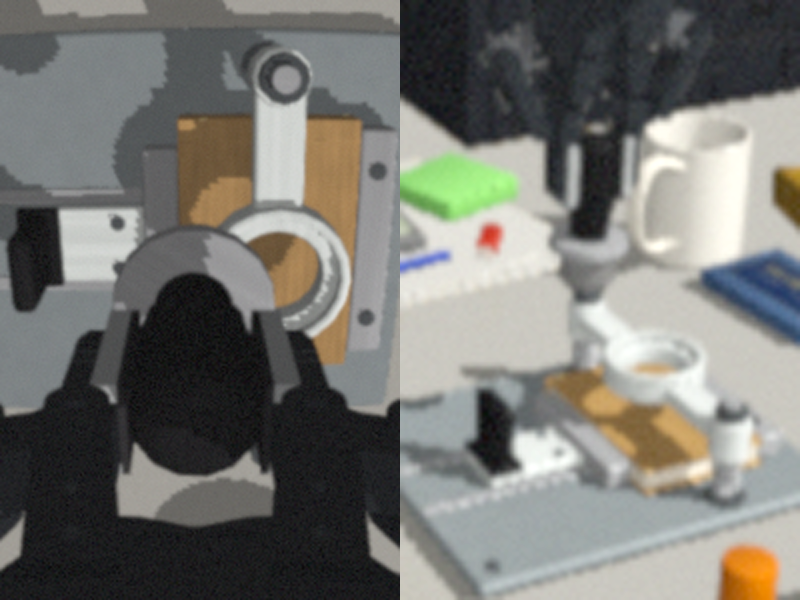

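The wrist crop shows the shoulder's upper edge at (194,227), spanning 113–275, and the ring centred near (282,273). The scene crop shows an upright stamp with its shoulder at (592,240) and the ring rim at (655,357).

```bash
cat > m.py <<'E'
from h import *
W=lambda u,v,z:cast(f,180+u/2-.25,100+v/2-.25,z,True)[:2].round(4)
S=lambda u,v,z:cast(s,270+(u-400)/4-.4,120+v/4-.4,z)[:2].round(4)
E
python3 - <<'E'
import m; from m import *
m.f,_=grab("wrist");m.s,_=grab("scene"); o=bot.observe()["position"];print("tcp",o)
fz=o[2]-.0504
print("W stamp top edge(y-.023)",W(194,227,fz+.029),W(194,227,fz+.022),"sides",W(113,297,fz+.029),W(275,297,fz+.029))
print("W ring",W(282,273.5,.065),"nut",W(287,78,.072))
print("S stamp",S(592,240,fz+.029),"S ring",S(655,357,.065))
print("S nut R",S(733,411,.072))
# scene projection of expected positions
for p in ([*o[:2],fz+.029],[.6415,-.0912,.065]): 
    u,v=proj(m.s,p);print("scene crop px",400+(u-270)*4,(v-120)*4)
E
```

```text
tcp [ 0.60878037 -0.06409112  0.15926187]
W stamp top edge(y-.023) [ 0.6087 -0.0412] [ 0.6086 -0.0435] sides [ 0.5855 -0.0606] [ 0.6302 -0.0624]
W ring [ 0.6413 -0.0852] nut [ 0.6427 -0.0085]
S stamp [ 0.6099 -0.0699] S ring [ 0.6426 -0.0931]
S nut R [ 0.6384 -0.1749]
scene crop px 583.3377175627058 235.06372340494386
scene crop px 650.1029543690852 354.45228263727165
```

```bash
python3 -m crank '{"travel":[[1,-1,0],[2,-2,-1],[3,-2.5,-2],[3.3,-2.5,-3],[3.3,-2.5,-3]],"turn":[[0,0,0],[0,0,0],[0,0,0],[0,0,0],[0,0,0]],"gripper":[1,1,1,1,1]}' 50
python3 -m crank '{"travel":[[0,0,0],[0,0,0],[0,0,0],[0,0,0],[0,0,0]],"turn":[[0,0,0],[0,0,0],[0,0,0],[0,0,0],[0,0,0]],"gripper":[1,1,1,1,1]}' 50
python3 - <<'E'
from h import *
print(bot.observe()["position"])
f,w=grab("wrist","w8");g,s=grab("scene","s8")
print(bot.observe()["position"])
o=np.zeros((600,800,3),np.uint8)
o[:600,:400]=cv2.resize(w[100:400,180:380],(400,600),interpolation=cv2.INTER_CUBIC)
o[:600,400:]=np.clip(cv2.resize(s[150:240,300:360],(400,600),interpolation=cv2.INTER_CUBIC)*1.3,0,255)
cv2.imwrite("pics/c8.png",o)
E
```

```text
clock: 11.95
position: [0.6416, -0.0896, 0.1269]
tool_rot: [-3.139, -0.0, 1.53]
force: [-0.8, -0.2, -1.7]
grip_width: 0.0265
finger_force: 49.6
clock: 12.45
position: [0.6424, -0.0901, 0.1296]
tool_rot: [3.141, -0.0, 1.53]
force: [-0.5, 0.4, -0.9]
grip_width: 0.0269
finger_force: 49.6
[ 0.6423662  -0.09005825  0.12956828]
[ 0.64231755 -0.09009037  0.12940007]
```

View pics/c8.png

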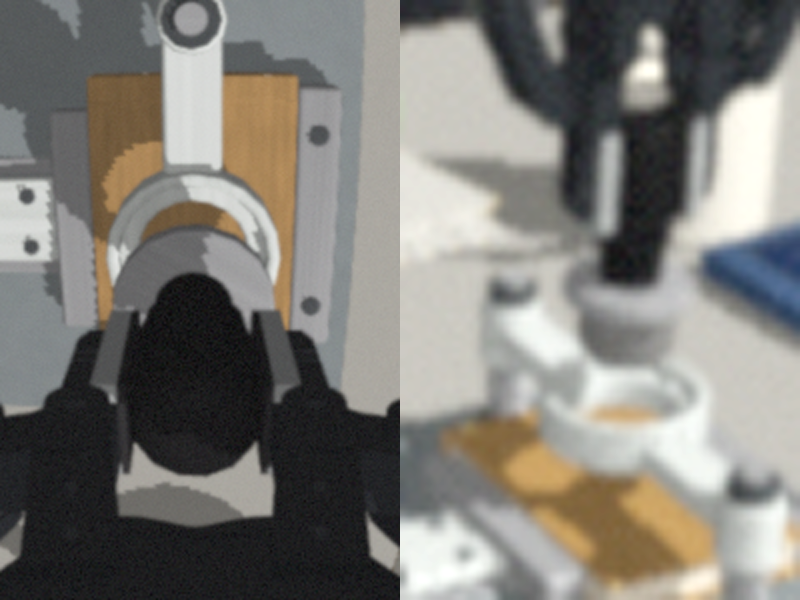

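Both views show the stamp almost concentric above the ring. In the wrist crop, both the shoulder (113–275) and the ring (107–281) centre at u=194. In the scene crop they centre at 626 and 625.

```bash
python3 - <<'E'
import m; from m import *
m.f,_=grab("wrist");m.s,s=grab("scene"); o=bot.observe()["position"];print("tcp",o)
fz=o[2]-.0504
print("W stamp far edge",W(194,227,fz+.029),W(194,227,fz+.022),"sides",W(113,297,fz+.029),W(275,297,fz+.029))
print("W ring far edge outer",W(194,172,.065),"sides",W(107,257,.065),W(281,257,.065),"nut",W(191,19,.072))
R=lambda u,v,z:cast(m.s,300+(u-400)/6.667-.4,150+v/6.667-.4,z)[:2].round(4)
print("S stamp",R(626.5,282,fz+.029),"S ring",R(624.5,405,.065))
for q in([.642,-.09,.065],[.642,-.09,fz+.029],[.642,-.092,.065],[.642,-.09,.072]):
    u,v=proj(m.s,q);print((u-300+.4)*6.667+400,(v-150+.4)*6.667)
E
```

```text
tcp [ 0.64229689 -0.09012318  0.12932962]
W stamp far edge [ 0.6423 -0.0664] [ 0.6421 -0.0687] sides [ 0.6191 -0.0859] [ 0.6638 -0.0876]
W ring far edge outer [ 0.6424 -0.0614] sides [ 0.6115 -0.0898] [ 0.6708 -0.0922] nut [ 0.6435 -0.0121]
S stamp [ 0.6425 -0.0896] S ring [ 0.6383 -0.0991]
618.8151651929651 391.6960069131942
625.9595411788993 282.7063758278449
621.9615798906768 394.0922933187113
619.960097975056 374.2297086971856
```

```bash
python3 -m crank '{"travel":[[0,-0.15,-0.5],[0,-0.15,-1],[0,-0.15,-1.5],[0,-0.15,-2],[0,-0.15,-2.4]],"turn":[[0,0,0],[0,0,0],[0,0,0],[0,0,0],[0,0,0]],"gripper":[1,1,1,1,1]}' 50
```

```text
clock: 13.15
position: [0.6422, -0.0916, 0.1046]
tool_rot: [-3.141, 0.0, 1.53]
force: [0.4, 0.2, -1.3]
grip_width: 0.0269
finger_force: 49.6
```

```bash
python3 -m crank '{"travel":[[0,0,-0.3],[0,0,-0.6],[0,0,-0.9],[0,0,-1.1],[0,0,-1.1]],"turn":[[0,0,0],[0,0,0],[0,0,0],[0,0,0],[0,0,0]],"gripper":[1,1,1,1,1]}' 50
```

```text
clock: 13.65
position: [0.6422, -0.0916, 0.094]
tool_rot: [-3.141, 0.0, 1.53]
force: [-0.2, -1.0, -2.0]
grip_width: 0.0269
finger_force: 49.6
```

```bash
python3 -m crank '{"travel":[[0,0,-0.2],[0,0,-0.4],[0,0,-0.6],[0,0,-0.6],[0,0,-0.6]],"turn":[[0,0,0],[0,0,0],[0,0,0],[0,0,0],[0,0,0]],"gripper":[1,1,1,1,1]}' 60
```

```text
clock: 14.15
position: [0.6424, -0.0917, 0.0885]
tool_rot: [3.141, -0.0, 1.53]
force: [-2.1, 0.9, 3.8]
grip_width: 0.0267
finger_force: 59.8
```

```bash
python3 -m crank '{"travel":[[0,0,-0.2],[0,0,-0.4],[0,0,-0.6],[0,0,-0.8],[0,0,-0.8]],"turn":[[0,0,0],[0,0,0],[0,0,0],[0,0,0],[0,0,0]],"gripper":[1,1,1,1,1]}' 80
```

```text
clock: 14.65
position: [0.6424, -0.0917, 0.0803]
tool_rot: [3.141, -0.0, 1.53]
force: [-2.3, 1.0, 7.3]
grip_width: 0.0264
finger_force: 78.8
```

```bash
python3 -m crank '{"travel":[[0,0,-0.1],[0,0,-0.2],[0,0,-0.3],[0,0,-0.3],[0,0,-0.3]],"turn":[[0,0,0],[0,0,0],[0,0,0],[0,0,0],[0,0,0]],"gripper":[1,1,1,1,1]}' 80
```

```text
clock: 15.15
position: [0.6425, -0.0917, 0.0786]
tool_rot: [3.141, -0.0, 1.53]
force: [-9.6, 1.3, 24.8]
grip_width: 0.0264
finger_force: 81.5
```

```bash
python3 -m crank '{"travel":[[0,0,0.05],[-0.03,0,0.1],[-0.05,0,0.1],[-0.05,0,0.1],[-0.05,0,0.1]],"turn":[[0,0,0],[0,0,0],[0,0,0],[0,0,0],[0,0,0]],"gripper":[1,1,1,1,1]}' 80
python3 - <<'E'
from h import *
f,w=grab("wrist","w9");g,s=grab("scene","s9")
o=np.zeros((600,800,3),np.uint8)
o[:600,:400]=cv2.resize(w[100:400,180:380],(400,600),interpolation=cv2.INTER_CUBIC)
o[:600,400:]=np.clip(cv2.resize(s[150:240,300:360],(400,600),interpolation=cv2.INTER_CUBIC)*1.3,0,255)
cv2.imwrite("pics/c9.png",o)
q=bot.observe();print(q["position"],q["force"])
E
```

```text
clock: 15.65
position: [0.6423, -0.0917, 0.0787]
tool_rot: [3.14, -0.0, 1.53]
force: [-1.2, 0.5, 8.0]
grip_width: 0.0262
finger_force: 79.1
[ 0.64230507 -0.091686    0.07872626] [-1.10130495  0.29860919  9.54520469]
```

View pics/c9.png

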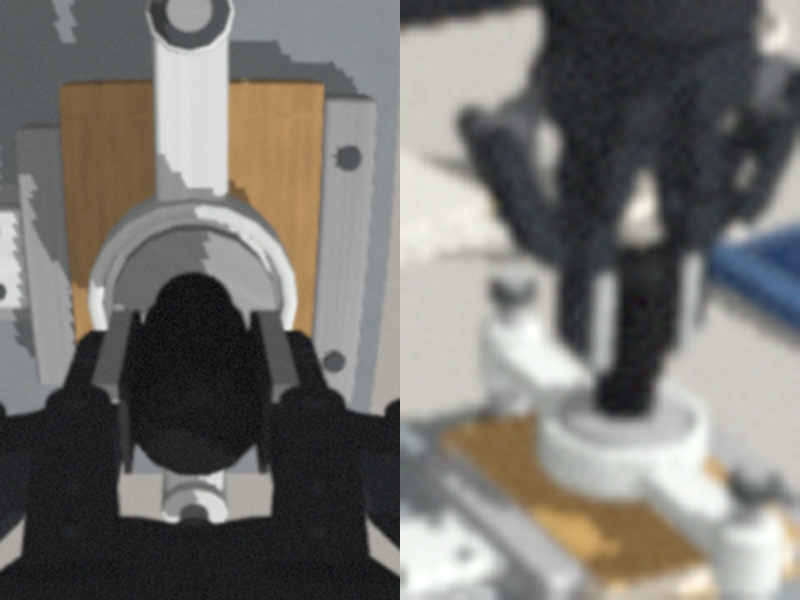

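The stamp is seated concentrically in the lowered ring at (194,300), and the notebook is square and clamped. I'll bring the push back to about 17 N.

```bash
python3 -m crank '{"travel":[[0,0,-0.03],[0,0,-0.06],[0,0,-0.06],[0,0,-0.06],[0,0,-0.06]],"turn":[[0,0,0],[0,0,0],[0,0,0],[0,0,0],[0,0,0]],"gripper":[1,1,1,1,1]}' 80
```

```text
clock: 16.25
position: [0.6424, -0.0917, 0.0786]
tool_rot: [3.14, -0.0, 1.53]
force: [-3.8, 1.7, 17.5]
grip_width: 0.0263
finger_force: 79.9
```

```bash
python3 -m crank '{"travel":[[0,0,0],[0,0,0],[0,0,0],[0,0,0],[0,0,0]],"turn":[[0,0,0],[0,0,0],[0,0,0],[0,0,0],[0,0,0]],"gripper":[1,1,1,1,1]}' 80
```

```text
clock: 16.75
position: [0.6424, -0.0917, 0.0786]
tool_rot: [3.14, -0.0, 1.53]
force: [-4.0, 0.7, 17.9]
grip_width: 0.0263
finger_force: 79.9
```

Steady at about 18 N, so I'm handing in.

```bash
python3 -c "
from workcell import bot
print(bot.job_done())"
```

```text
the job is handed in; nothing more can be done
None
```

I handed the job in with the jaw shut square on the notebook and the round stamp seated in the ring, still gripped and pressed down at about 18 N (clock about 17 s); no verdict came back, and I never moved the block stamp or glue stick.

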